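# Free the drilling guide from its pinned cradle

### The arm

A 7-joint arm with a two-finger parallel gripper is mounted at the origin on the work surface. World frame = base frame: x ahead of the robot, y to its left, z up, the work surface at z = 0. Lengths are in m, angles in rad, forces in N, time in s.
With the tool pointing down it reaches from about 0.425 to 0.825 m from the base axis. Payload 3.6 kg.
Tool frame: the origin (TCP) lies midway between the tips of the shut fingers; the grasp point (between the pads) lies 19 mm behind it; y points along the fingers, z is the direction in which the jaws open and shut, and the axes are right-handed (so a half turn about y gives the same grasp; the last joint's range is limited). The gripper opens to 85 mm and grips with 20 to 120 N. Pads are 22 mm wide; open, the fingers measure 114 mm over their backs; the gripper's body (76 mm by 85 mm) begins 54 mm behind the grasp point. The pads swing forward as they close: fully open they stand 13 mm farther back than shut.
Start: joints at [1.188, 0.615, -0.013, 1.423, 0.008, 1.103, -0.04], TCP at [0.227, -0.609, 0.231] pointing down, gripper open.
Joint ranges: [-3.12, 3.12], [-0.3, 2.06], [-1.34, 1.32], [0.26, 2.42], [-1.36, 4.5], [0.01, 1.98], [-2.84, 2.84]. Speed limits (rad/s): [2.79, 2.79, 3.14, 3.14, 3.14, 3.14, 3.14].

### API

Orientations are given as a rotation vector (axis times angle).
In Python, from plant import bot gives the robot as it stands.
- The arm moves only by the tool carry_out, never from a script. Its argument "deltas" is a list of rows, each an object with "travel": the shift along the tool's x, y, z scaled (see below), a list of three; "turn": the turn about the tool's y scaled (see below). In form: [{"travel": [tx, ty, tz], "turn": turn}, ...]. A call has 1 to 20 rows; each row shifts and turns the pose as measured when the row begins, along the tool's axes as they then stand; what a row does not reach is not made up. The controller multiplies each number of a shift by 25 mm and each number of a turn by 0.12 rad. A row lasts 1/12 s, in which the tool goes at most 41.7 mm and 7.16 degrees, less where a joint would pass 70% of its speed; a pose out of reach is approached as far as the arm can. A call with a number of a shift or a turn outside -1 to 1 is refused whole. A call with a gripper value outside its range is refused whole. "hand" is the opening, from -1 (shut) to 1 (fully open), set as the call begins (left out, the last holds). The fingers move at their own pace and stop on an object; "grip_force" is the grip in N (left out, the last holds). Time passes only in rows, so rows that do not move let the fingers close. It gives the time, the measured TCP pose, the force and the opening at its end, in the units of the state.
- bot.observe(): the state, without advancing time (a new reading comes with each control period).
- bot.capture(name): name is "side" or "top" or "wrist"; returns (picture, depth): 384x512x3 uint8, red, green, blue; 384x512 float32, m along the optical axis (not along the pixel's ray), 0 where there is no reading.
- bot.calibration(name): a dict with "vfov" (degrees; the focal length in pixels is half the picture's height over the tangent of half this angle, whatever the lens; pixels are square), "cx", "cy" (the principal point, pixels), "position" and "attitude" of the camera in the world; the wrist camera has in their place "T_tool_cam" (4x4, takes a point from camera to tool coordinates, whose origin is the TCP and whose axes are the tool frame's). Camera axes: x right, y down, z forward; pixel columns grow to the right and rows downward; lengths in m; the calibration is good to about 2 mm. The wrist camera is an equidistant fisheye: a pixel r from the principal point sees the ray r / f radians off the axis. A picture is of the moment at which its call begins: read the wrist's pose just before it. calibration takes no time and is no camera call.
- bot.job_done(): hands the job in, once; it reports no verdict.
The state is a dict: "time": time; "q": joint angles; "dq": joint speeds; "effort": joint torques, N m; "position": TCP position; "tool_rot": TCP orientation; "force": force on the tool from outside, world axes, zero at the start; "ft_torque": the same for the moment, N m; "opening": opening from 0.0 (shut) to 1.0 (fully open).
Only numpy, scipy, OpenCV 4.12 (cv2) and the standard library are available. Lean on these libraries where they do the work, as an engineer would, in place of code of your own. Each camera call takes 0.05 s, during which the arm holds its last target.

### The job

Change-over at the doweling jig: draw the sliding pin out of the drilling guide block and fold its handle over into the side notch so that it stays parked there. Then lift the block's freed end so it tilts back, draw its toe out from under the lip, and set the block down flat, grip rib up, in the shallow empty tray, without dropping it. Leave the pin parked, let go of everything, and leave the other things on the bench where they are.

Things in the scene. Friction and masses are not known exactly. Their poses are not given: they have to be found in the camera images.
- cradle: Fixed jig. Origin: on the bench, under the middle of the block's seat; +x along the jig from lip to pin guide (roughly away from the robot), +y left, z up. Plywood base 285 x 100 mm (x -100 to +185), top at z 12 mm. Two cheeks (x -72 to +28, 67 mm apart, top z 28) stop the block going sideways; an end wall at x -72 is behind its toe.
- lip (a point): Middle of the lip's lower edge: the wooden lip overhangs the block's toe from the end wall, cradle x -92 to -59.5 mm, 100 mm wide, underside at z 28, top at z 42. Axes of the cradle.
- bore (a point): Mouth of the bore in the dark steel pin guide, on its axis (cradle x 75, y 0, z 27 mm), axes of the cradle. Guide: cradle x 75 to 175, y -22 to +22, top z 40 mm. A 14 mm wide slot in its top (x 94 to 146) lets the pin's handle stand up and travel.
- notch (a point): Middle of the floor of the side notch (cradle x 137, y -14.5, z 21 mm), axes of the cradle. It is 18 mm wide (x 128 to 146), cut through the guide's right (-y) wall at the far end of the slot. There, and only there, the handle can fold over to -y until it lies level.
- pin_knob (a point): Centre of the black 20 mm ball knob on the loose steel pin's 10 mm handle, 45 mm from the rod's axis. Pin's axes: x along the rod, z up the handle. At the start upright (lean under 10 degrees), 71 mm above the bench, cradle x about 102 mm; slides with little friction to x 141. Parked: 26 mm above the bench, 45 mm right of the bore; past half-way over it falls by its own weight.
- pin_tip (a point): End of the pin's rod (12 mm thick, 122 mm long, lying along cradle x) that sticks into the block; on the rod's axis, 54 mm nearer the lip than the handle. At the start about 22 mm deep in the block's bore (cradle x about 48 mm); the block's end face is at cradle x 69 to 73 mm.
- block_grip (a point): Centre of the grip rib (60 x 18 x 32 mm high) on the loose drilling guide block (dark hardwood, steel bushings, 0.2 to 0.4 kg), midway along it, 46 mm above its underside, 58 mm above the bench at the start. Block's axes: x along it to the end with the pin bore, z up. Body 62 mm wide, 30 high, x -56 to +70. Bore 17 mm square, 30 deep, 15 mm above the underside.
- block_toe (a point): Lower edge of the block's toe, 70 mm behind the rib, on the underside, axes of the block. The toe, 11 mm thick and 14 long, lies under the lip. With the pin out, tilt the block about this edge by 0.25 to 0.35 rad so that its free end (140 mm away) passes over the pin guide, draw it 15 to 30 mm towards cradle +x, then lift away.
- tray_floor (a point): Middle of the inner floor of the shallow, empty brown wooden tray, fixed to the bench, 5 mm above the bench. Outside 200 (x) x 120 (y) x 28 mm high, walls 5 mm. Axes are the tray's, x along its length. It stands on the left or the right of the cradle.
- scrap_bin: Deep plywood bin full of offcuts, 190 x 120 x 75 mm, origin under its middle, fixed to the bench on the side of the cradle where the tray is not. Not part of the job.
- glue: Glue bottle standing on the bench, 52 mm across, 150 mm high, origin under its middle. Leave it alone.
- tape: Tape measure standing on the bench, 65 x 35 x 60 mm high, origin under its middle. Leave it alone.
- offcut: Wooden offcut on the bench, 70 x 45 x 35 mm high, origin under its middle. Leave it alone.
- pencil: Flat carpenter's pencil on the bench, 12 x 110 x 8 mm, lying along its own y, origin under its middle. Leave it alone.
- mallet: Hammer lying on the bench along its own x, at the robot's right. Leave it alone.
- square: Try square on the bench at the robot's left: 100 x 20 x 14 mm stock along x, 150 mm blade along y. Leave it alone.

How it is judged:
By the outcome, as a careful person would: the job done as asked, in the order asked, and still so for the second after the job is handed in, with the robot touching nothing.
It also fails if it takes over 59 s, if anything falls off the work surface, if the arm or the gripper's body presses on something with over 40 N, if the wrist force passes 120 N, or if a joint passes its speed limit or range.

## Working session

There is one attempt and no reset: what is moved stays moved. The work goes in short steps, Python scripts to look and compute and a tool call to move; the robot and the scene stay as the last step left them, time stands still between calls to the robot, and variables do not carry over. Pictures are saved under pics/ and viewed, and the job is handed in when it is done.

Besides the shell and the picture viewer there is one more tool, called in YAML: its name, and indented under it one key for each argument. carry_out: Moves the arm, as the interface text tells. Shifts and turns lie within -1 to 1; 1 stands for 25 mm of shift or 0.12 rad of turn. Its arguments: {"type":"object","properties":{"deltas":{"type":"array"},"hand":{"type":"number"},"grip_force":{"type":"number"}},"required":["deltas"]}

```bash
ls; mkdir -p pics
cat > h.py <<'E'
import numpy as np,cv2
from scipy.spatial.transform import Rotation as R
from plant import bot
def snap(n,f):
    p,d=bot.capture(n); cv2.imwrite('pics/%s.png'%f,p[:,:,::-1]); np.save('pics/%s.npy'%f,d); return p,d
def campose(n):
    c=bot.calibration(n); 
    return c
E
python3 - <<'E'
from h import *
s=bot.observe();print({k:np.round(v,3) for k,v in s.items()})
for n in('side','top','wrist'):
    print(n,bot.calibration(n))
for n in('side','top'): snap(n,n+'0')
E
```

```text
pics
{'time': np.float64(0.0), 'q': array([ 1.187,  0.616, -0.013,  1.425,  0.008,  1.103, -0.04 ]), 'dq': array([ 0.001,  0.001,  0.   ,  0.001, -0.   ,  0.   , -0.001]), 'effort': array([ 0.0000e+00, -4.6921e+01,  2.6000e-01, -1.7103e+01,  1.0000e-02,
        1.0000e-02, -0.0000e+00]), 'position': array([ 0.227, -0.608,  0.23 ]), 'tool_rot': array([-0.366,  2.03 , -2.025]), 'force': array([-0.42 , -0.24 ,  0.003]), 'ft_torque': array([ 0.033,  0.009, -0.02 ]), 'opening': np.float64(1.004)}
side {'vfov': 42.09994741678889, 'cx': 253.27075496295677, 'cy': 197.60413010228822, 'position': array([ 0.33540807, -1.35383424,  0.9236137 ]), 'attitude': array([-2.14648581,  0.17671208, -0.07542615])}
top {'vfov': 48.37222959684791, 'cx': 259.24590312942144, 'cy': 184.89694783490543, 'position': array([ 0.22573852, -0.01213872,  1.43060095]), 'attitude': array([-2.02335729,  2.17166617, -0.25905731])}
wrist {'vfov': 65.70646984690485, 'cx': 252.3067588431524, 'cy': 191.3450115964979, 'T_tool_cam': array([[-3.21708736e-04,  9.57047830e-01,  2.89929900e-01,
        -7.22928852e-02],
       [-1.45572449e-03, -2.89930056e-01,  9.57046730e-01,
        -1.43738785e-01],
       [ 9.99998889e-01, -1.14167764e-04,  1.48647100e-03,
        -6.01469467e-04],
       [ 0.00000000e+00,  0.00000000e+00,  0.00000000e+00,
         1.00000000e+00]])}
```

View pics/side0.png

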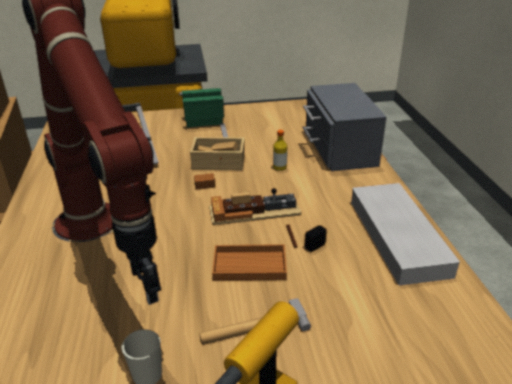

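View pics/top0.png

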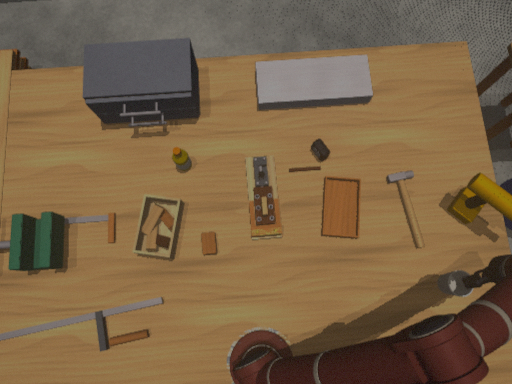

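```bash
cat >> h.py <<'E'
def K(n):
    c=bot.calibration(n); f=192/np.tan(np.radians(c['vfov'])/2); return f,c['cx'],c['cy']
def wpose(s=None):
    s=s or bot.observe(); T=np.eye(4);T[:3,:3]=R.from_rotvec(s['tool_rot']).as_matrix();T[:3,3]=s['position'];return T
def ray(n,u,v,T=None):
    f,cx,cy=K(n); c=bot.calibration(n)
    if n=='wrist':
        M=T@c['T_tool_cam']; r=np.hypot(u-cx,v-cy)/f; a=np.arctan2(v-cy,u-cx)
        d=np.array([np.sin(r)*np.cos(a),np.sin(r)*np.sin(a),np.cos(r)])
        return M[:3,3],M[:3,:3]@d
    d=np.array([(u-cx)/f,(v-cy)/f,1]); return c['position'],R.from_rotvec(c['attitude']).as_matrix()@d
def atz(n,u,v,z,T=None):
    o,d=ray(n,u,v,T); return o+d*(z-o[2])/d[2]
def proj(n,P,T=None):
    f,cx,cy=K(n); c=bot.calibration(n); P=np.asarray(P,float)
    if n=='wrist':
        M=T@c['T_tool_cam']; p=M[:3,:3].T@(P-M[:3,3]); th=np.arctan2(np.hypot(p[0],p[1]),p[2]); a=np.arctan2(p[1],p[0])
        return np.array([cx+f*th*np.cos(a),cy+f*th*np.sin(a)])
    p=R.from_rotvec(c['attitude']).as_matrix().T@(P-c['position']); return np.array([cx+f*p[0]/p[2],cy+f*p[1]/p[2]])
def tri(rays):
    A=np.zeros((3,3));b=np.zeros(3)
    for o,d in rays:
        d=d/np.linalg.norm(d);Q=np.eye(3)-np.outer(d,d);A+=Q;b+=Q@o
    x=np.linalg.solve(A,b); return x,[np.linalg.norm((np.eye(3)-np.outer(d,d)/(d@d))@(x-o)) for o,d in rays]
def crop(f,u0,v0,u1,v1,k,out):
    im=cv2.imread('pics/%s.png'%f)[v0:v1,u0:u1]; cv2.imwrite('pics/%s.png'%out,cv2.resize(im,None,fx=k,fy=k,interpolation=cv2.INTER_CUBIC))
E
python3 - <<'E'
from h import *
crop('top0',235,145,365,245,6,'top0c')
crop('side0',190,180,330,285,5,'side0c')
E
```

```text
(no output)
```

View pics/top0c.png

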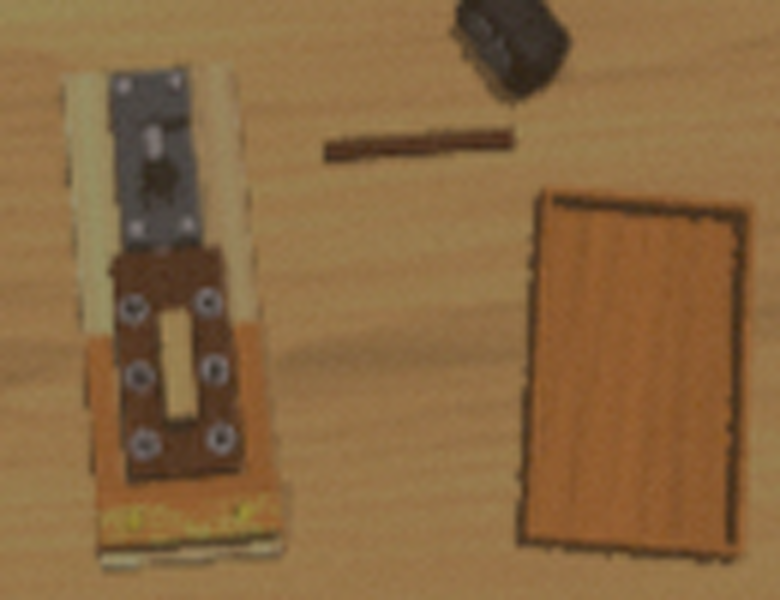

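View pics/side0c.png

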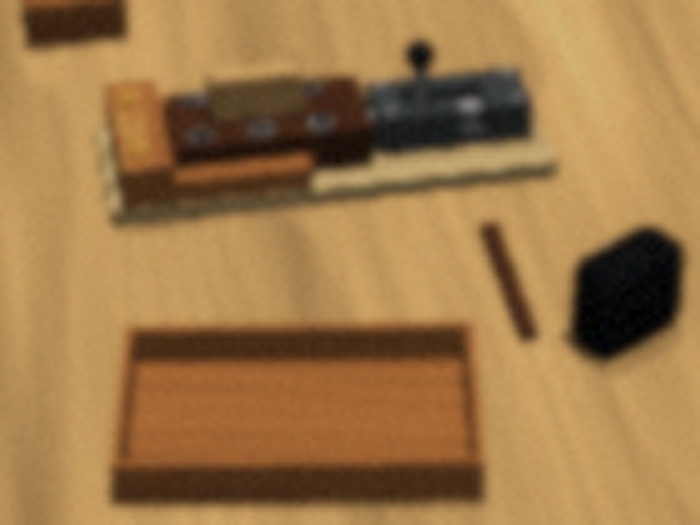

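Run:
```python
from h import *
t=lambda x,y:(235+x/6,145+y/6)
s=lambda x,y:(190+x/5,180+y/5)
print('knob',tri([ray('top',*t(157,180)),ray('side',*s(420,53))]))
rib=np.array([atz('top',*t(*p),.074) for p in[(160,310),(188,308),(200,418),(170,422)]]);print('rib',rib.round(4),rib.mean(0).round(4))
a=(rib[0]+rib[1]-rib[2]-rib[3])/2;print('yaw',np.arctan2(a[1],a[0]),np.linalg.norm(a))
g=np.array([atz('top',*t(*p),.04) for p in[(110,75),(187,70),(202,238),(122,246)]]);print('guide',g.round(4))
a=(g[0]+g[1]-g[2]-g[3])/2;print('yaw',np.arctan2(a[1],a[0]),np.linalg.norm(a))
b=np.array([atz('top',*t(*p),.012) for p in[(65,75),(232,68)]]);print('base far',b.round(4))
l=np.array([atz('top',*t(*p),.042) for p in[(97,550),(282,540)]]);print('lip near',l.round(4))
tr=np.array([atz('top',*t(*p),.028) for p in[(542,192),(750,205),(738,558),(520,543)]]);print('tray',tr.round(4),tr.mean(0))
a=(tr[0]+tr[1]-tr[2]-tr[3])/2;print('yaw',np.arctan2(a[1],a[0]),np.linalg.norm(a))
# tray side floor / rim
tf=np.array([atz('side',*s(*p),.028) for p in[(470,325),(482,467),(115,467),(130,328)]]);print(tf.round(4),tf.mean(0))
f=np.array([tri([ray('top',*t(*p)),ray('side',*s(*q))])[0] for p,q in [((542,192),(470,325)),((750,205),(482,467)),((738,558),(115,467)),((520,543),(130,328))]]);print('tray tri',f.round(4))
f=np.array([tri([ray('top',*t(*p)),ray('side',*s(*q))])[0] for p,q in [((160,310),(295,70)),((200,418),(212,85))]]);print('rib tri',f.round(4))
T=wpose();print(T.round(3))
```

```text
knob (array([ 0.59224044, -0.04377056,  0.06989448]), [np.float64(0.004359717175666009), np.float64(0.004359717175665835)])
rib [[ 0.514  -0.0399  0.074 ]
 [ 0.514  -0.0551  0.074 ]
 [ 0.4536 -0.0571  0.074 ]
 [ 0.4525 -0.0409  0.074 ]] [ 0.4835 -0.0483  0.074 ]
yaw 0.02342134978325619 0.06098259870789271
guide [[ 0.659  -0.0222  0.04  ]
 [ 0.6588 -0.0659  0.04  ]
 [ 0.5605 -0.067   0.04  ]
 [ 0.5591 -0.0221  0.04  ]]
yaw 0.005155955535853074 0.09911056236294793
base far [[ 0.6695  0.0036  0.012 ]
 [ 0.6669 -0.0931  0.012 ]]
lip near [[ 0.3908  0.0029  0.042 ]
 [ 0.3891 -0.0974  0.042 ]]
tray [[ 0.5765 -0.2611  0.028 ]
 [ 0.5607 -0.3774  0.028 ]
 [ 0.3634 -0.3458  0.028 ]
 [ 0.3799 -0.2279  0.028 ]] [ 0.47011585 -0.30308744  0.028     ]
yaw -0.16310928155942644 0.1995750534622231
[[ 0.5829 -0.2657  0.028 ]
 [ 0.5644 -0.3839  0.028 ]
 [ 0.3725 -0.3505  0.028 ]
 [ 0.3914 -0.2347  0.028 ]] [ 0.47778663 -0.30870633  0.028     ]
tray tri [[ 0.5807 -0.262   0.0242]
 [ 0.5638 -0.3789  0.023 ]
 [ 0.3682 -0.3467  0.0241]
 [ 0.3862 -0.2287  0.0224]]
rib tri [[ 0.5163 -0.0401  0.0649]
 [ 0.4581 -0.0571  0.0703]]
[[-0.937 -0.001  0.349  0.227]
 [-0.349  0.002 -0.937 -0.608]
 [ 0.    -1.    -0.002  0.23 ]
 [ 0.     0.     0.     1.   ]]
```

```bash
cat >> h.py <<'E'
def az(T): return np.arctan2(T[1,2],T[0,2])
def plan(way,step=.025,rot=.12,s=None):
    """way: list of (x,y,z,az of tool z); prints rows"""
    T=wpose(s); p=T[:3,3].copy(); a=az(T); rows=[]
    for x,y,z,ta in way:
        t=np.array([x,y,z]); 
        n=max(1,int(np.ceil(max(np.linalg.norm(t-p)/step,abs(ta-a)/rot)-1e-6)))
        d=(t-p)/n; da=(ta-a)/n
        for i in range(n):
            zx=np.array([np.cos(a),np.sin(a),0]); yy=np.array([0,0,-1.]); xx=np.cross(yy,zx)
            rows.append([*(np.round([d@xx/.025,d@yy/.025,d@zx/.025],2)),round(-da/.12,2)]); p=p+d;a=a+da
    import itertools
    for k,g in itertools.groupby(rows,key=str): print(len(list(g)),'x',k.replace('np.float64',''))
    return rows
def st():
    s=bot.observe();T=wpose(s);print('t%.2f'%s['time'],'p',s['position'].round(4),'az %.3f'%az(T),'F',s['force'].round(1),'open %.3f'%s['opening'],'q7 %.2f'%s['q'][6]);return s,T
E
python3 - <<'E'
from h import *
plan([(.55,-.0458,.2,0)],step=.025)
E
```

```text
1 x [(-0.77), (0.05), (-0.64), (-0.39)]
1 x [(-0.8), (0.05), (-0.6), (-0.39)]
1 x [(-0.82), (0.05), (-0.56), (-0.39)]
1 x [(-0.85), (0.05), (-0.52), (-0.39)]
1 x [(-0.87), (0.05), (-0.48), (-0.39)]
1 x [(-0.89), (0.05), (-0.44), (-0.39)]
1 x [(-0.91), (0.05), (-0.4), (-0.39)]
1 x [(-0.93), (0.05), (-0.36), (-0.39)]
1 x [(-0.95), (0.05), (-0.31), (-0.39)]
1 x [(-0.96), (0.05), (-0.27), (-0.39)]
1 x [(-0.97), (0.05), (-0.22), (-0.39)]
1 x [(-0.98), (0.05), (-0.18), (-0.39)]
1 x [(-0.99), (0.05), (-0.13), (-0.39)]
1 x [(-0.99), (0.05), (-0.09), (-0.39)]
1 x [(-1.0), (0.05), (-0.04), (-0.39)]
1 x [(-1.0), (0.05), (0.01), (-0.39)]
1 x [(-1.0), (0.05), (0.05), (-0.39)]
1 x [(-0.99), (0.05), (0.1), (-0.39)]
1 x [(-0.99), (0.05), (0.15), (-0.39)]
1 x [(-0.98), (0.05), (0.19), (-0.39)]
1 x [(-0.97), (0.05), (0.24), (-0.39)]
1 x [(-0.96), (0.05), (0.28), (-0.39)]
1 x [(-0.94), (0.05), (0.33), (-0.39)]
1 x [(-0.93), (0.05), (0.37), (-0.39)]
1 x [(-0.91), (0.05), (0.41), (-0.39)]
1 x [(-0.89), (0.05), (0.46), (-0.39)]
```

carry_out:
  deltas:
    - {"travel":[-0.77,0.05,-0.64],"turn":-0.4}
    - {"travel":[-0.8,0.05,-0.6],"turn":-0.4}
    - {"travel":[-0.82,0.05,-0.56],"turn":-0.4}
    - {"travel":[-0.85,0.05,-0.52],"turn":-0.4}
    - {"travel":[-0.87,0.05,-0.48],"turn":-0.4}
    - {"travel":[-0.89,0.05,-0.44],"turn":-0.4}
    - {"travel":[-0.91,0.05,-0.4],"turn":-0.4}
    - {"travel":[-0.93,0.05,-0.36],"turn":-0.4}
    - {"travel":[-0.95,0.05,-0.31],"turn":-0.4}
    - {"travel":[-0.96,0.05,-0.27],"turn":-0.4}
    - {"travel":[-0.97,0.05,-0.22],"turn":-0.4}
    - {"travel":[-0.98,0.05,-0.18],"turn":-0.4}
    - {"travel":[-0.99,0.05,-0.13],"turn":-0.4}
    - {"travel":[-0.99,0.05,-0.09],"turn":-0.4}
    - {"travel":[-1,0.05,-0.04],"turn":-0.4}
    - {"travel":[-1,0.05,0],"turn":-0.4}
    - {"travel":[-1,0.05,0.05],"turn":-0.4}
    - {"travel":[-0.99,0.05,0.1],"turn":-0.4}

```text
time: 1.6
position: [0.4385, -0.1986, 0.1981]
tool_rot: [-1.048, 1.461, -1.429]
force: [0.0, 0.2, -0.5]
opening: 0.997
```

Run:
```python
from h import *
st()
plan([(.55,-.0458,.2,0)],step=.025)
```

```text
t1.60 p [ 0.4385 -0.1986  0.1981] az -0.323 F [ 0.   0.2 -0.5] open 0.997 q7 -0.11
1 x [(-0.9), (-0.01), (0.29), (-0.34)]
1 x [(-0.89), (-0.01), (0.32), (-0.34)]
1 x [(-0.88), (-0.01), (0.36), (-0.34)]
1 x [(-0.86), (-0.01), (0.39), (-0.34)]
1 x [(-0.84), (-0.01), (0.43), (-0.34)]
1 x [(-0.83), (-0.01), (0.46), (-0.34)]
1 x [(-0.81), (-0.01), (0.49), (-0.34)]
1 x [(-0.79), (-0.01), (0.53), (-0.34)]
```

carry_out:
  deltas:
    - {"travel":[-0.9,0,0.29],"turn":-0.34}
    - {"travel":[-0.89,0,0.32],"turn":-0.34}
    - {"travel":[-0.88,0,0.36],"turn":-0.34}
    - {"travel":[-0.86,0,0.39],"turn":-0.34}
    - {"travel":[-0.84,0,0.43],"turn":-0.34}
    - {"travel":[-0.83,0,0.46],"turn":-0.34}
    - {"travel":[-0.81,0,0.49],"turn":-0.34}
    - {"travel":[-0.79,0,0.53],"turn":-0.34}
    - {"travel":[0,0,0],"turn":0}

```text
time: 2.35
position: [0.5514, -0.0294, 0.1942]
tool_rot: [-1.229, 1.212, -1.165]
force: [0.0, 1.4, -0.7]
opening: 0.999
```

Run:
```python
from h import *
s,T=st(); np.save('pics/w1T.npy',T); snap('wrist','w1')
im=cv2.imread('pics/w1.png');cv2.imwrite('pics/w1b.png',cv2.resize(im,None,fx=1.5,fy=1.5,interpolation=cv2.INTER_CUBIC))
```

```text
t2.35 p [ 0.5514 -0.0294  0.1942] az 0.030 F [ 0.   1.4 -0.7] open 0.999 q7 -0.18
```

View pics/w1b.png

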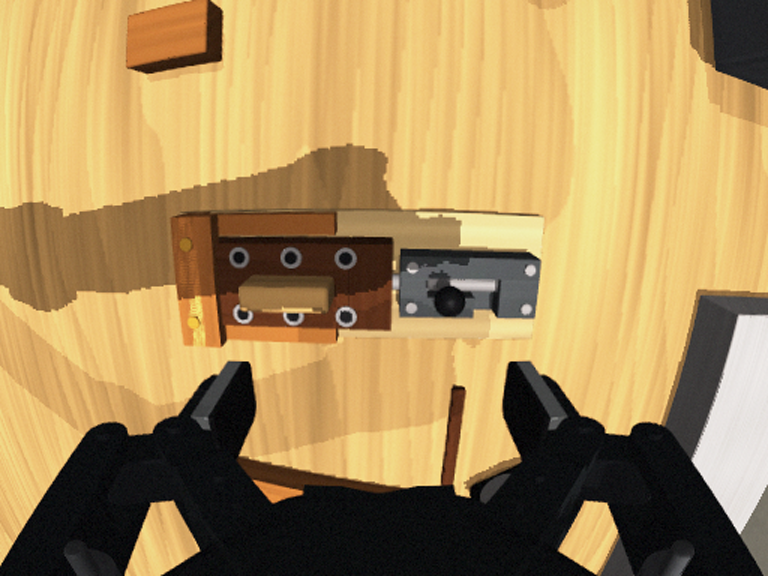

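Run:
```python
from h import *
crop('w1',110,135,370,240,3,'w1c')
```

```text
(no output)
```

View pics/w1c.png

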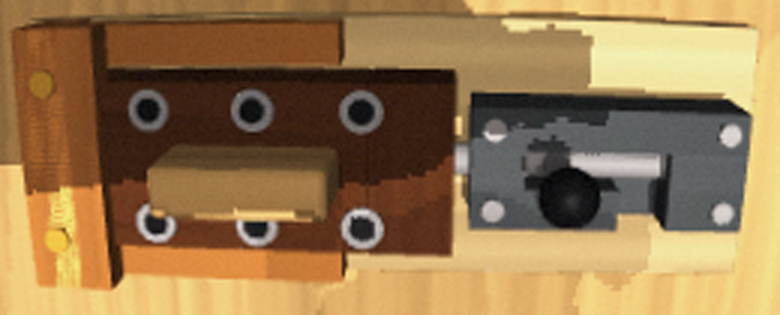

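Run:
```python
from h import *
T=np.load('pics/w1T.npy')
w=lambda x,y:(110+x/3,135+y/3)
s=lambda x,y:(190+x/5,180+y/5); t=lambda x,y:(235+x/6,145+y/6)
for z in(.071,):print('knob',atz('wrist',*w(569,200),z,T), atz('top',*t(157,180),z),atz('side',*s(420,53),z))
print(tri([ray('wrist',*w(569,200),T),ray('side',*s(420,53))]))
for p in[(470,117),(750,115),(740,230),(470,228)]: print('g',atz('wrist',*w(*p),.04,T).round(4))
for p in[(496,131),(731,136),(722,214),(492,211)]: print('bolt',atz('wrist',*w(*p),.04,T).round(4))
for p in[(151,168),(328,180),(326,220),(152,216)]: print('rib',atz('wrist',*w(*p),.074,T).round(4))
for p in[(148,110),(361,112),(361,229),(156,224)]: print('bush',atz('wrist',*w(*p),.042,T).round(4))
d=np.load('pics/w1.npy'); print(d[201,300],d[170:240:5,190].round(3))
f,cx,cy=K('wrist');
o,dd=ray('wrist',300,201.7,T);M=T@bot.calibration('wrist')['T_tool_cam']
print('depthpt', o+dd*d[201,300]/(M[:3,2]@dd))
```

```text
knob [ 0.59240636 -0.04350452  0.071     ] [ 0.58743637 -0.04361058  0.071     ] [ 0.59645699 -0.04385234  0.071     ]
(array([ 0.59446185, -0.04385755,  0.07075249]), [np.float64(0.002000484310739455), np.float64(0.0020004843107392888)])
g [ 0.5608 -0.0247  0.04  ]
g [ 0.6608 -0.0197  0.04  ]
g [ 0.6627 -0.063   0.04  ]
g [ 0.5625 -0.0651  0.04  ]
bolt [ 0.57   -0.0294  0.04  ]
bolt [ 0.6545 -0.0277  0.04  ]
bolt [ 0.6547 -0.057   0.04  ]
bolt [ 0.57   -0.0585  0.04  ]
rib [ 0.4583 -0.037   0.074 ]
rib [ 0.5163 -0.0388  0.074 ]
rib [ 0.5156 -0.052   0.074 ]
rib [ 0.4576 -0.0533  0.074 ]
bush [ 0.4471 -0.0251  0.042 ]
bush [ 0.5234 -0.0238  0.042 ]
bush [ 0.5238 -0.0663  0.042 ]
bush [ 0.4477 -0.0679  0.042 ]
0.2702394 [0.302 0.303 0.306 0.298 0.279 0.277 0.278 0.28  0.313 0.316 0.333 0.335
 0.368 0.369]
depthpt [ 0.59117649 -0.04033418  0.08096164]
```

Run:
```python
from h import *
st()
plan([(.593,-.0436,.1,0.019),(.593,-.0436,.057,.019)],step=.02)
```

```text
t2.40 p [ 0.5499 -0.032   0.1938] az 0.026 F [-0.3 -0.6 -0.4] open 1.000 q7 -0.18
6 x [(0.08), (0.63), (0.29), (0.01)]
3 x [(0.0), (0.57), (0.0), (0.0)]
```

carry_out:
  deltas:
    - {"travel":[0.1,0.63,0.29],"turn":0}
    - {"travel":[0.1,0.63,0.29],"turn":0}
    - {"travel":[0.1,0.63,0.29],"turn":0}
    - {"travel":[0.08,0.63,0.29],"turn":0}
    - {"travel":[0.08,0.63,0.29],"turn":0}
    - {"travel":[0.08,0.63,0.29],"turn":0}
    - {"travel":[0,0.4,0],"turn":0}
    - {"travel":[0,0,0],"turn":0}
  hand: 0.4

```text
time: 3.07
position: [0.5871, -0.0544, 0.0821]
tool_rot: [-1.238, 1.225, -1.181]
force: [-0.3, -0.0, 0.4]
opening: 0.699
```

Run:
```python
from h import *
st()
plan([(.593,-.0436,.057,.019)],step=.015)
s,T=st(); np.save('pics/w2T.npy',T); snap('wrist','w2')
im=cv2.imread('pics/w2.png');cv2.imwrite('pics/w2b.png',cv2.resize(im,None,fx=1.5,fy=1.5,interpolation=cv2.INTER_CUBIC))
```

```text
t3.07 p [ 0.5871 -0.0544  0.0821] az 0.014 F [-0.3 -0.   0.4] open 0.699 q7 -0.22
2 x [(-0.21), (0.5), (0.12), (-0.02)]
t3.07 p [ 0.5871 -0.0544  0.0821] az 0.014 F [-0.3 -0.   0.4] open 0.699 q7 -0.22
```

View pics/w2b.png

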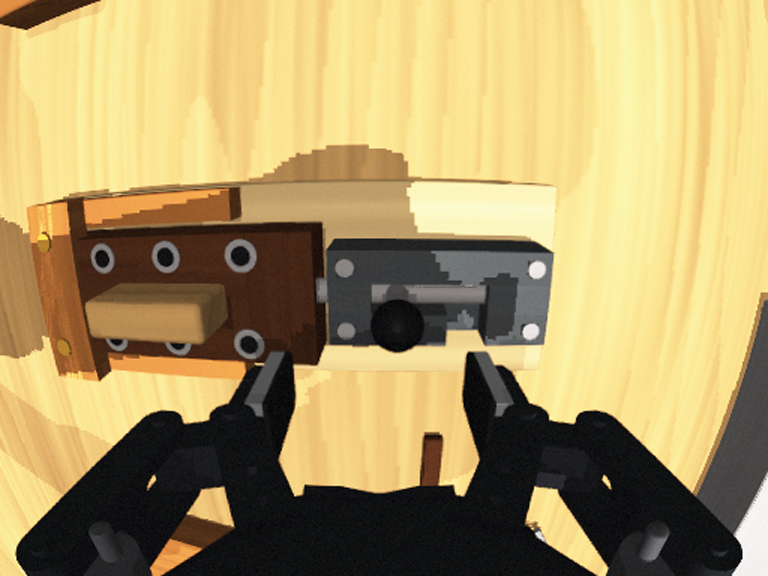

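Run:
```python
from h import *
T1=np.load('pics/w1T.npy');T=np.load('pics/w2T.npy')
print(atz('wrist',264.7,216.7,.071,T),tri([ray('wrist',264.7,216.7,T),ray('wrist',299.7,201.7,T1)]))
for p in[(344,268),(537,269),(531,331),(346,330)]: print('bolt',atz('wrist',p[0]/1.5,p[1]/1.5,.04,T).round(4))
plan([(.593,-.0436,.057,.019)],step=.015)
```

```text
[ 0.59182546 -0.04229692  0.071     ] (array([ 0.59213203, -0.04300691,  0.07081224]), [np.float64(0.0006626032062697391), np.float64(0.0006626032062696738)])
bolt [ 0.5687 -0.0287  0.04  ]
bolt [ 0.6541 -0.0269  0.04  ]
bolt [ 0.6548 -0.0566  0.04  ]
bolt [ 0.5694 -0.0576  0.04  ]
2 x [(-0.22), (0.52), (0.11), (-0.02)]
```

carry_out:
  deltas:
    - {"travel":[-0.25,0.5,0.11],"turn":0}
    - {"travel":[-0.25,0.5,0.11],"turn":0}
    - {"travel":[0,0,0],"turn":0}

```text
time: 3.37
position: [0.5927, -0.042, 0.0583]
tool_rot: [-1.234, 1.223, -1.186]
force: [-0.5, 1.2, 0.5]
opening: 0.699
```

Run:
```python
from h import *
st()
plan([(.592,-.0428,.057,.019)],step=.015)
```

```text
t3.37 p [ 0.5927 -0.042   0.0583] az 0.011 F [-0.5  1.2  0.5] open 0.699 q7 -0.25
1 x [(0.03), (0.05), (-0.03), (-0.07)]
```

Close on the knob.

carry_out:
  deltas:
    - {"travel":[0,0.03,0],"turn":0}
    - {"travel":[0,0,0],"turn":0}
    - {"travel":[0,0,0],"turn":0}
    - {"travel":[0,0,0],"turn":0}
    - {"travel":[0,0,0],"turn":0}
    - {"travel":[0,0,0],"turn":0}
  hand: -1
  grip_force: 25

```text
time: 3.87
position: [0.5929, -0.0402, 0.0584]
tool_rot: [-1.235, 1.22, -1.184]
force: [-0.5, 0.6, -1.5]
opening: 0.21
```

Run:
```python
from h import *
st()
s,T=st(); np.save('pics/w3T.npy',T); snap('wrist','w3')
im=cv2.imread('pics/w3.png');cv2.imwrite('pics/w3b.png',cv2.resize(im,None,fx=1.5,fy=1.5,interpolation=cv2.INTER_CUBIC))
```

```text
t3.87 p [ 0.5929 -0.0402  0.0584] az 0.014 F [-0.5  0.6 -1.5] open 0.210 q7 -0.25
t3.87 p [ 0.5929 -0.0402  0.0584] az 0.014 F [-0.5  0.6 -1.5] open 0.210 q7 -0.25
```

View pics/w3b.png

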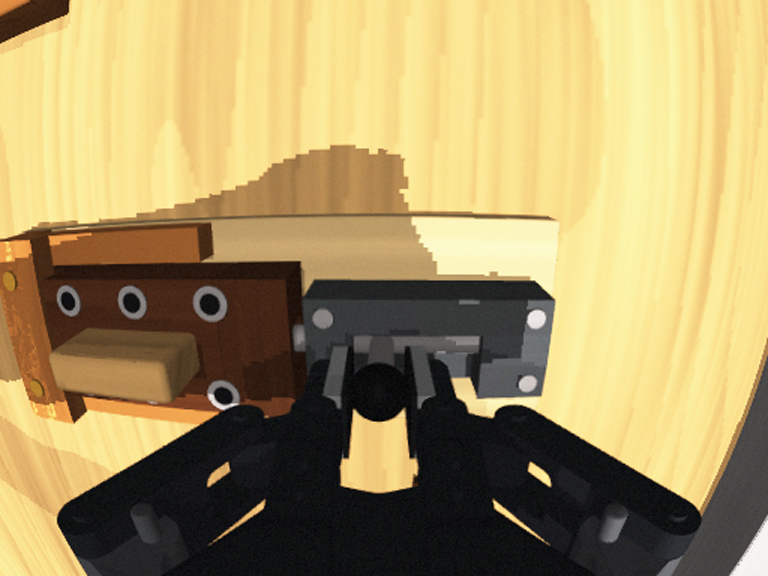

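carry_out:
  deltas:
    - {"travel":[0.03,0,0.33],"turn":0}
    - {"travel":[0.03,0,0.33],"turn":0}
    - {"travel":[0.03,0,0.33],"turn":0}
    - {"travel":[0,0,0.3],"turn":0}
    - {"travel":[0,0,0],"turn":0}

```text
time: 4.33
position: [0.6269, -0.0419, 0.058]
tool_rot: [-1.236, 1.223, -1.182]
force: [1.3, 0.6, -0.4]
opening: 0.21
```

Run:
```python
from h import *
s,T=st(); np.save('pics/w4T.npy',T); snap('wrist','w4')
crop('w4',150,160,400,340,3,'w4b')
```

```text
t4.33 p [ 0.6269 -0.0419  0.058 ] az 0.013 F [ 1.3  0.6 -0.4] open 0.210 q7 -0.23
```

View pics/w4b.png

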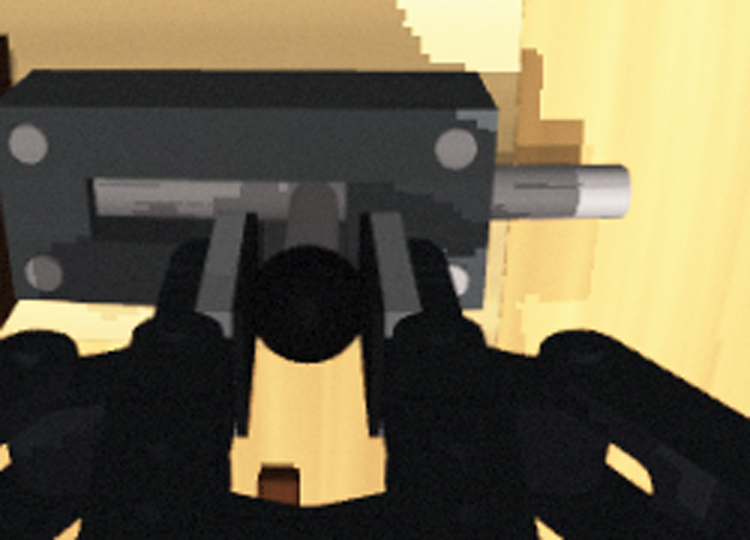

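carry_out:
  deltas:
    - {"travel":[0,0,-0.08],"turn":0}
    - {"travel":[0.31,0.03,0],"turn":0}
    - {"travel":[0.3,0.08,0],"turn":0}
    - {"travel":[0.28,0.13,0],"turn":0}
    - {"travel":[0.26,0.18,0],"turn":0}
    - {"travel":[0,0,0],"turn":0}

```text
time: 4.88
position: [0.6263, -0.0705, 0.0479]
tool_rot: [-1.23, 1.22, -1.181]
force: [0.6, 2.8, -0.8]
opening: 0.211
```

Run:
```python
from h import *
s,T=st(); np.save('pics/w5T.npy',T); snap('wrist','w5')
crop('w5',150,160,400,340,3,'w5b')
```

```text
t4.88 p [ 0.6263 -0.0705  0.0479] az 0.015 F [ 0.6  2.8 -0.8] open 0.211 q7 -0.19
```

View pics/w5b.png

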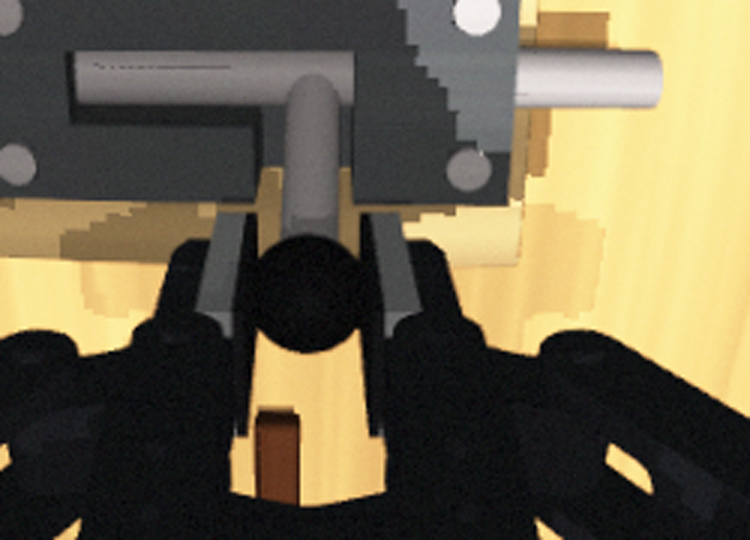

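carry_out:
  deltas:
    - {"travel":[0.23,0.2,0],"turn":0}
    - {"travel":[0.18,0.26,0],"turn":0}
    - {"travel":[0.13,0.28,0],"turn":0}
    - {"travel":[0.07,0.22,0],"turn":0}
    - {"travel":[0,0,0],"turn":0}

```text
time: 5.35
position: [0.6267, -0.0881, 0.0224]
tool_rot: [-1.23, 1.218, -1.183]
force: [1.0, 0.4, 0.4]
opening: 0.211
```

Run:
```python
from h import *
s,T=st()
```

```text
t5.35 p [ 0.6267 -0.0881  0.0224] az 0.015 F [1.  0.4 0.4] open 0.211 q7 -0.18
```

Open; then rise straight up.

carry_out:
  deltas:
    - {"travel":[0,0,0],"turn":0}
    - {"travel":[0,0,0],"turn":0}
    - {"travel":[0,0,0],"turn":0}
    - {"travel":[0,0,0],"turn":0}
    - {"travel":[0,-0.5,0],"turn":0}
    - {"travel":[0,-1,0],"turn":0}
    - {"travel":[0,-1,0],"turn":0}
    - {"travel":[0,-1,0],"turn":0}
    - {"travel":[0,-1,0],"turn":0}
  hand: 0.3

```text
time: 6.1
position: [0.623, -0.0898, 0.1336]
tool_rot: [-1.247, 1.231, -1.173]
force: [-0.1, -1.0, -0.2]
opening: 0.65
```

Run:
```python
from h import *
s,T=st(); np.save('pics/w6T.npy',T); snap('wrist','w6')
im=cv2.imread('pics/w6.png');cv2.imwrite('pics/w6b.png',cv2.resize(im,None,fx=1.5,fy=1.5,interpolation=cv2.INTER_CUBIC))
```

```text
t6.10 p [ 0.623  -0.0898  0.1336] az 0.016 F [-0.1 -1.  -0.2] open 0.650 q7 -0.12
```

View pics/w6b.png

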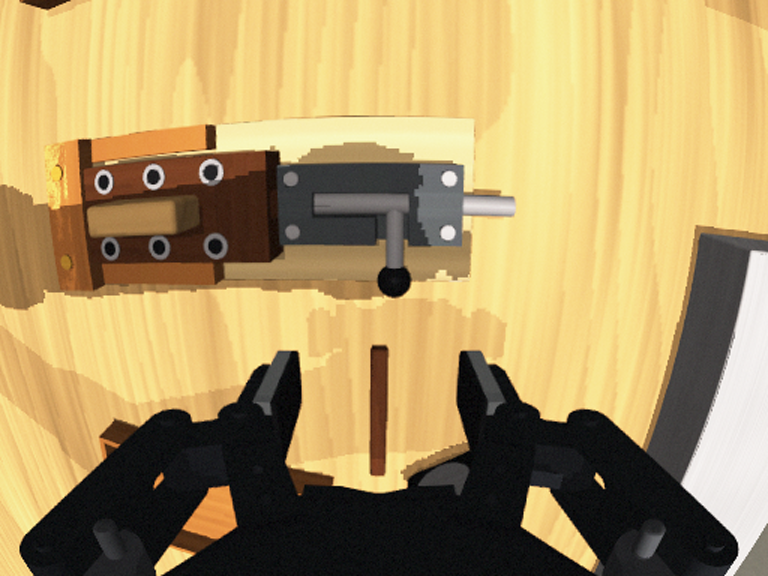

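Run:
```python
from h import *
plan([(.503,-.0455,.15,-1.552)],step=.02)
```

```text
1 x [(-0.13), (-0.03), (-0.35), (0.93)]
1 x [(-0.09), (-0.03), (-0.36), (0.93)]
1 x [(-0.05), (-0.03), (-0.37), (0.93)]
1 x [(-0.01), (-0.03), (-0.38), (0.93)]
1 x [(0.03), (-0.03), (-0.37), (0.93)]
1 x [(0.08), (-0.03), (-0.37), (0.93)]
1 x [(0.12), (-0.03), (-0.36), (0.93)]
1 x [(0.16), (-0.03), (-0.34), (0.93)]
1 x [(0.19), (-0.03), (-0.32), (0.93)]
1 x [(0.23), (-0.03), (-0.3), (0.93)]
1 x [(0.26), (-0.03), (-0.27), (0.93)]
1 x [(0.29), (-0.03), (-0.24), (0.93)]
1 x [(0.31), (-0.03), (-0.21), (0.93)]
1 x [(0.33), (-0.03), (-0.17), (0.93)]
```

carry_out:
  deltas:
    - {"travel":[-0.13,-0.1,-0.35],"turn":0.93}
    - {"travel":[-0.09,-0.05,-0.36],"turn":0.93}
    - {"travel":[-0.05,-0.05,-0.37],"turn":0.93}
    - {"travel":[-0.01,-0.03,-0.38],"turn":0.93}
    - {"travel":[0.03,-0.03,-0.37],"turn":0.93}
    - {"travel":[0.08,-0.03,-0.37],"turn":0.93}
    - {"travel":[0.12,-0.03,-0.36],"turn":0.93}
    - {"travel":[0.16,-0.03,-0.34],"turn":0.93}
    - {"travel":[0.19,-0.03,-0.32],"turn":0.93}
    - {"travel":[0.23,-0.03,-0.3],"turn":0.93}
    - {"travel":[0.26,-0.03,-0.27],"turn":0.93}
    - {"travel":[0.29,-0.03,-0.24],"turn":0.93}
    - {"travel":[0.31,-0.03,-0.21],"turn":0.93}
    - {"travel":[0.33,0,-0.17],"turn":0.93}
    - {"travel":[0,0,0],"turn":0}

```text
time: 7.4
position: [0.5043, -0.037, 0.1761]
tool_rot: [-0.051, -2.201, 2.189]
force: [0.6, 0.9, -0.2]
opening: 0.65
```

Run:
```python
from h import *
s,T=st(); np.save('pics/w7T.npy',T); snap('wrist','w7')
im=cv2.imread('pics/w7.png');cv2.imwrite('pics/w7b.png',cv2.resize(im,None,fx=1.5,fy=1.5,interpolation=cv2.INTER_CUBIC))
```

```text
t7.40 p [ 0.5043 -0.037   0.1761] az -1.620 F [ 0.6  0.9 -0.2] open 0.650 q7 -1.53
```

View pics/w7b.png

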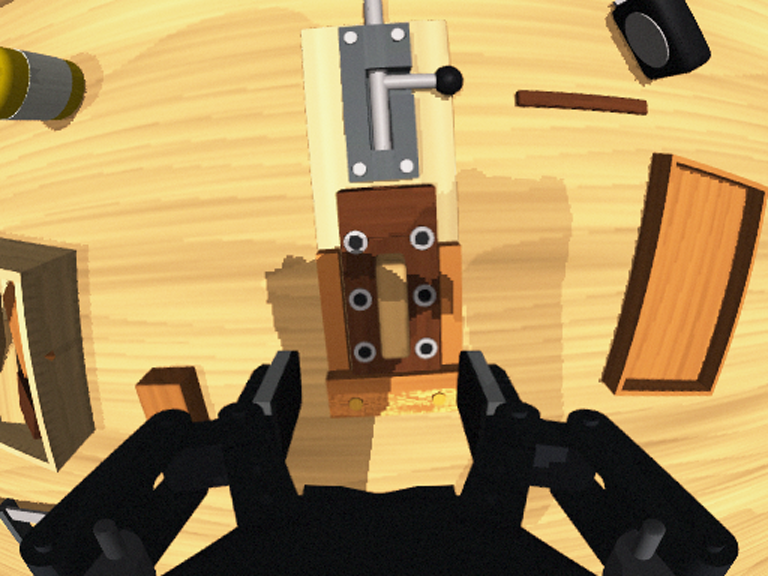

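Run:
```python
from h import *
crop('w7',200,110,330,280,4,'w7c')
crop('w7',390,90,512,270,4,'w7d')
```

```text
(no output)
```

View pics/w7c.png

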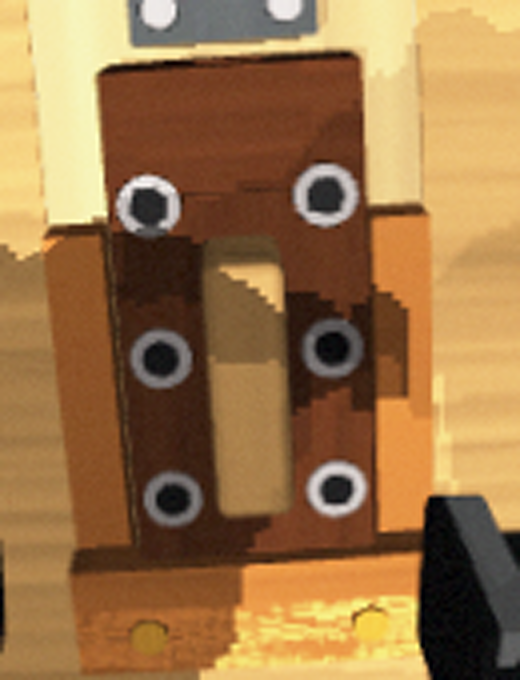

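View pics/w7d.png

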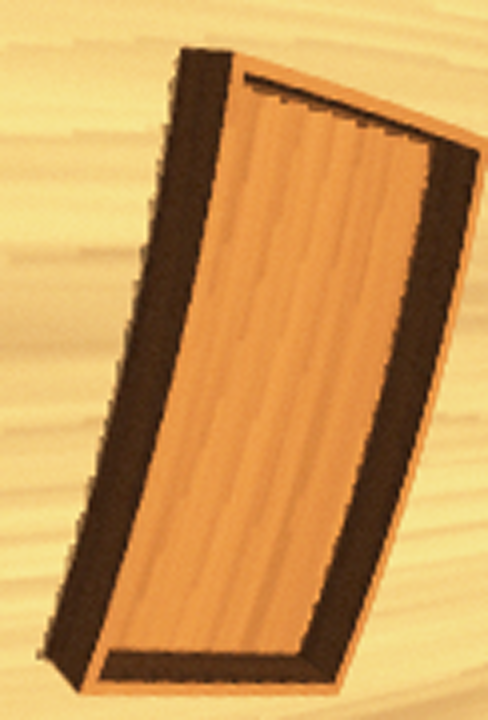

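Run:
```python
from h import *
T=np.load('pics/w7T.npy')
w=lambda x,y:(200+x/4,110+y/4)
v=lambda x,y:(390+x/4,90+y/4)
A=lambda p,z,f=w:atz('wrist',*f(*p),z,T).round(4)
for p in[(208,260),(286,257),(220,516),(290,512)]: print('rib',A(p,.074))
for p in[(100,73),(358,60)]: print('end',A(p,.042))
for p in[(148,206),(326,194),(172,498),(336,489)]: print('bush',A(p,.042))
for p in[(75,572),(415,560)]: print('lip edge',A(p,.042))
tr=np.array([A(p,.028,v) for p in[(235,52),(485,150),(340,692),(83,692)]]);print('tray',tr,tr.mean(0))
a=(tr[0]+tr[1]-tr[2]-tr[3])/2;print('yaw',np.arctan2(a[1],a[0]),np.linalg.norm(a))
```

```text
rib [ 0.5164 -0.0373  0.074 ]
rib [ 0.5162 -0.0539  0.074 ]
rib [ 0.4561 -0.037   0.074 ]
rib [ 0.4563 -0.0531  0.074 ]
end [ 0.5548 -0.0138  0.042 ]
end [ 0.555 -0.074  0.042]
bush [ 0.5224 -0.0231  0.042 ]
bush [ 0.5233 -0.0655  0.042 ]
bush [ 0.4461 -0.0244  0.042 ]
bush [ 0.4465 -0.0666  0.042 ]
lip edge [0.4253 0.0028 0.042 ]
lip edge [ 0.4242 -0.0877  0.042 ]
tray [[ 0.5809 -0.2617  0.028 ]
 [ 0.5586 -0.3781  0.028 ]
 [ 0.3649 -0.3502  0.028 ]
 [ 0.3836 -0.2313  0.028 ]] [ 0.472    -0.305325  0.028   ]
yaw -0.14801438966489952 0.19766125695239314
```

Run:
```python
from h import *
plan([(.501,-.0451,.1,-1.554),(.501,-.0451,.05,-1.554)],step=.018)
```

```text
2 x [(0.03), (0.61), (0.06), (-0.1)]
3 x [(0.04), (0.61), (0.06), (-0.1)]
3 x [(0.0), (0.67), (-0.0), (-0.0)]
```

carry_out:
  deltas:
    - {"travel":[0.03,0.61,0.06],"turn":-0.1}
    - {"travel":[0.03,0.61,0.06],"turn":-0.1}
    - {"travel":[0.03,0.61,0.06],"turn":-0.1}
    - {"travel":[0.03,0.61,0.06],"turn":-0.1}
    - {"travel":[0.03,0.61,0.06],"turn":-0.1}
    - {"travel":[0,0.3,0],"turn":0}
    - {"travel":[0,0,0],"turn":0}

```text
time: 8.03
position: [0.5111, -0.0456, 0.0946]
tool_rot: [-0.024, 2.199, -2.187]
force: [-0.4, 0.0, -0.0]
opening: 0.649
```

Run:
```python
from h import *
st();plan([(.501,-.0451,.05,-1.554)],step=.018)
```

```text
t8.03 p [ 0.5111 -0.0456  0.0946] az -1.531 F [-0.4  0.  -0. ] open 0.649 q7 -1.43
3 x [(0.13), (0.59), (-0.01), (0.06)]
```

carry_out:
  deltas:
    - {"travel":[0.2,0.5,0],"turn":0.06}
    - {"travel":[0.2,0.5,0],"turn":0.06}
    - {"travel":[0.1,0.3,0],"turn":0.06}
    - {"travel":[0,0,0],"turn":0}

```text
time: 8.37
position: [0.5037, -0.0464, 0.0634]
tool_rot: [0.005, 2.204, -2.192]
force: [-0.6, 0.1, -0.1]
opening: 0.65
```

Run:
```python
from h import *
st();plan([(.501,-.0451,.05,-1.554)],step=.018)
```

```text
t8.37 p [ 0.5037 -0.0464  0.0634] az -1.550 F [-0.6  0.1 -0.1] open 0.650 q7 -1.44
1 x [(0.11), (0.54), (-0.05), (0.03)]
```

carry_out:
  deltas:
    - {"travel":[0.12,0.4,-0.04],"turn":0}
    - {"travel":[0.03,0.12,0],"turn":0}
    - {"travel":[0,0,0],"turn":0}

```text
time: 8.62
position: [0.5033, -0.0454, 0.0522]
tool_rot: [0.01, 2.2, -2.188]
force: [0.4, 0.2, 0.1]
opening: 0.65
```

Run:
```python
from h import *
st();plan([(.501,-.0451,.05,-1.554)],step=.018)
```

```text
t8.62 p [ 0.5033 -0.0454  0.0522] az -1.548 F [0.4 0.2 0.1] open 0.650 q7 -1.44
1 x [(0.09), (0.09), (-0.02), (0.05)]
```

carry_out:
  deltas:
    - {"travel":[0.06,0.1,0],"turn":0}
    - {"travel":[0,0,0],"turn":0}
    - {"travel":[0,0,0],"turn":0}
    - {"travel":[0,0,0],"turn":0}
    - {"travel":[0,0,0],"turn":0}
    - {"travel":[0,0,0],"turn":0}
  hand: -1
  grip_force: 40

```text
time: 9.12
position: [0.5037, -0.0453, 0.0515]
tool_rot: [0.013, 2.198, -2.186]
force: [0.1, 0.2, -3.3]
opening: 0.197
```

Run:
```python
from h import *
s,T=st(); np.save('pics/w8T.npy',T); snap('wrist','w8')
im=cv2.imread('pics/w8.png');cv2.imwrite('pics/w8b.png',cv2.resize(im,None,fx=1.5,fy=1.5,interpolation=cv2.INTER_CUBIC))
```

```text
t9.12 p [ 0.5037 -0.0453  0.0515] az -1.547 F [ 0.1  0.2 -3.3] open 0.197 q7 -1.44
```

View pics/w8b.png

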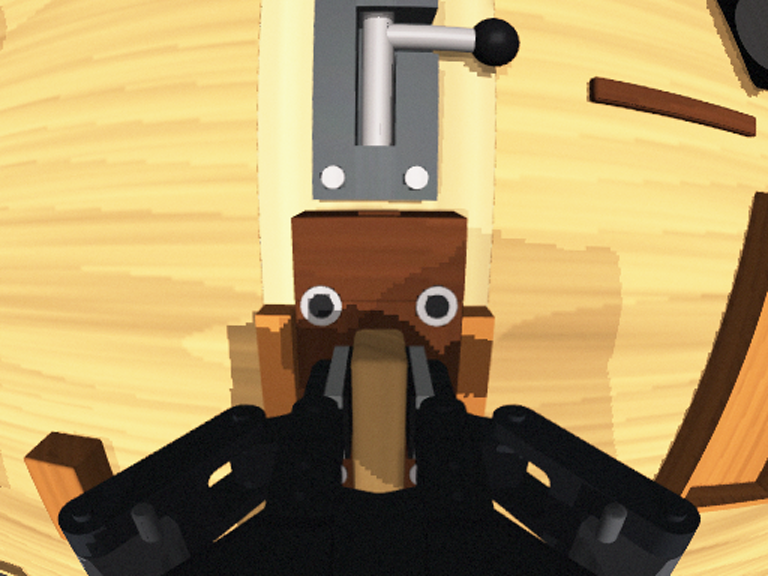

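carry_out:
  deltas:
    - {"travel":[0,-0.1,0],"turn":0}
    - {"travel":[0.04,-0.12,0],"turn":0}
    - {"travel":[0.07,-0.12,0],"turn":0}
    - {"travel":[0.07,-0.12,0],"turn":0}
    - {"travel":[0,0,0],"turn":0}

```text
time: 9.58
position: [0.4985, -0.045, 0.0624]
tool_rot: [0.013, 2.198, -2.185]
force: [0.4, 1.3, -5.8]
opening: 0.199
```

```bash
cat >> h.py <<'E'
def look(f):
    s,T=st(); np.save('pics/%sT.npy'%f,T); snap('wrist',f)
    im=cv2.imread('pics/%s.png'%f);cv2.imwrite('pics/%sb.png'%f,cv2.resize(im,None,fx=1.5,fy=1.5,interpolation=cv2.INTER_CUBIC))
E
python3 - <<'E'
from h import *
look('w9')
E
```

```text
t9.58 p [ 0.4985 -0.045   0.0624] az -1.547 F [ 0.4  1.3 -5.8] open 0.199 q7 -1.44
```

View pics/w9b.png

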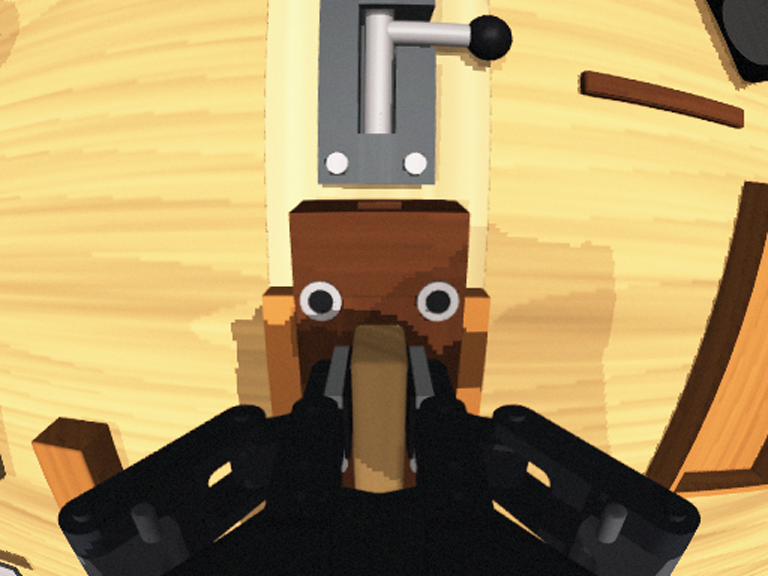

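carry_out:
  deltas:
    - {"travel":[0.06,-0.14,0],"turn":0}
    - {"travel":[0.06,-0.14,0],"turn":0}
    - {"travel":[0.04,-0.14,0],"turn":0}
    - {"travel":[0,0,0],"turn":0}

```text
time: 9.97
position: [0.4917, -0.0453, 0.0724]
tool_rot: [0.008, 2.201, -2.188]
force: [1.7, 1.2, -7.1]
opening: 0.2
```

Run:
```python
from h import *
look('w10')
```

```text
t9.97 p [ 0.4917 -0.0453  0.0724] az -1.547 F [ 1.7  1.2 -7.1] open 0.200 q7 -1.44
```

View pics/w10b.png

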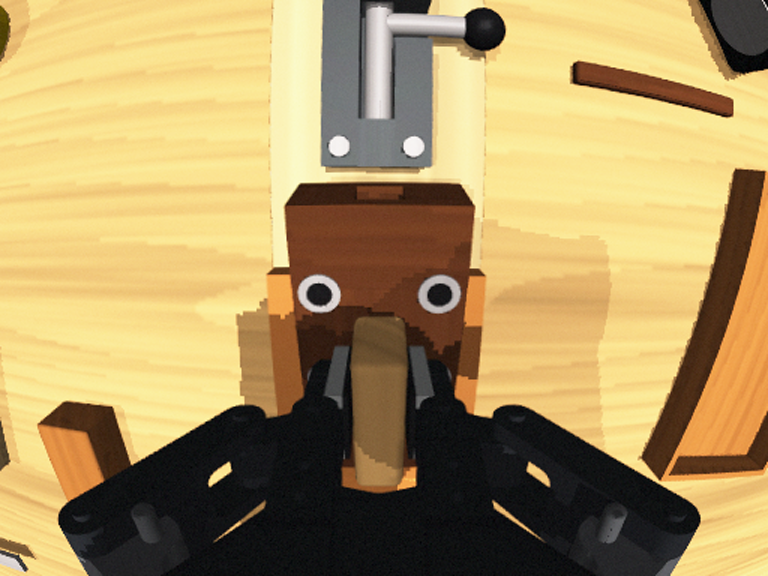

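```bash
cat >> h.py <<'E'
from scipy.optimize import least_squares
BP=np.array([[.0368,.0212,.03],[.0368,-.0212,.03],[.07,.031,.03],[.07,-.031,.03]])
def tilt(T,px,yaw0):
    # px (1.5x px): bush L, bush R, end corner L, R (image) ; image left = +y
    px=np.array(px)/1.5
    def W(v): return R.from_euler('ZY',[v[4],-v[3]]).apply(BP)+v[:3]
    f=lambda v:np.concatenate([proj('wrist',P,T)-q for P,q in zip(W(v),px)])
    r=least_squares(f,[T[0,3]-.016,T[1,3],.03,0.1,yaw0],x_scale=[.01]*3+[.1,.1]); v=r.x
    Rm=R.from_euler('ZY',[v[4],-v[3]]); print('org',v[:3].round(4),'theta %.3f yaw %.3f'%(v[3],v[4]),'toe',(Rm.apply([-.07,0,0])+v[:3]).round(4),'free',(Rm.apply([.07,0,0])+v[:3]).round(4),'res',np.abs(r.fun).max().round(2))
    return v
E
python3 - <<'E'
from h import *
tilt(np.load('pics/w8T.npy'),[(321,306),(437,306),(292,218),(467,217)],.02)
tilt(np.load('pics/w9T.npy'),[(320,301),(438,301),(291,213),(469,212)],.02)
tilt(np.load('pics/w10T.npy'),[(319,294),(439,294),(286,206),(474,206)],.02)
E
```

```text
org [ 0.4863 -0.0463  0.0098] theta 0.035 yaw 0.026 toe [ 0.4164 -0.0481  0.0073] free [ 0.5563 -0.0444  0.0122] res 0.67
org [ 0.4849 -0.0459  0.0199] theta 0.087 yaw 0.025 toe [ 0.4152 -0.0476  0.0138] free [ 0.5547 -0.0442  0.026 ] res 1.1
org [ 0.4868 -0.0458  0.0283] theta 0.230 yaw 0.022 toe [ 0.4187 -0.0473  0.0124] free [ 0.555  -0.0443  0.0443] res 0.74
```

carry_out:
  deltas:
    - {"travel":[0.04,-0.15,0],"turn":0}
    - {"travel":[0.04,-0.15,0],"turn":0}
    - {"travel":[0.02,-0.1,0],"turn":0}
    - {"travel":[0,0,0],"turn":0}

```text
time: 10.35
position: [0.4846, -0.0454, 0.0815]
tool_rot: [-0.002, 2.206, -2.192]
force: [0.2, -0.6, -9.1]
opening: 0.203
```

Run:
```python
from h import *
look('w11')
```

```text
t10.35 p [ 0.4846 -0.0454  0.0815] az -1.547 F [ 0.2 -0.6 -9.1] open 0.203 q7 -1.44
```

View pics/w11b.png

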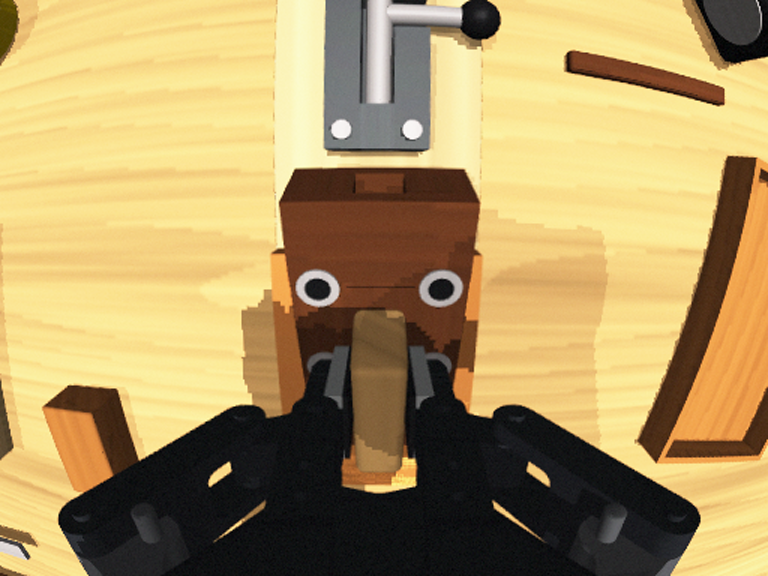

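Run:
```python
from h import *
tilt(np.load('pics/w11T.npy'),[(317,288),(441,288),(279,202),(480,203)],.02)
```

```text
org [ 0.4891 -0.0456  0.0378] theta 0.379 yaw 0.021 toe [ 0.4241 -0.047   0.0119] free [ 0.5541 -0.0443  0.0637] res 0.54
```

carry_out:
  deltas:
    - {"travel":[-0.2,-0.02,0],"turn":0}
    - {"travel":[-0.25,-0.03,0],"turn":0}
    - {"travel":[-0.25,-0.03,0],"turn":0}
    - {"travel":[-0.25,-0.03,0],"turn":0}
    - {"travel":[0,0,0],"turn":0}

```text
time: 10.82
position: [0.5152, -0.0452, 0.0882]
tool_rot: [0.008, 2.2, -2.188]
force: [0.9, -0.3, -3.0]
opening: 0.2
```

Run:
```python
from h import *
look('w12')
```

```text
t10.82 p [ 0.5152 -0.0452  0.0882] az -1.547 F [ 0.9 -0.3 -3. ] open 0.200 q7 -1.44
```

View pics/w12b.png

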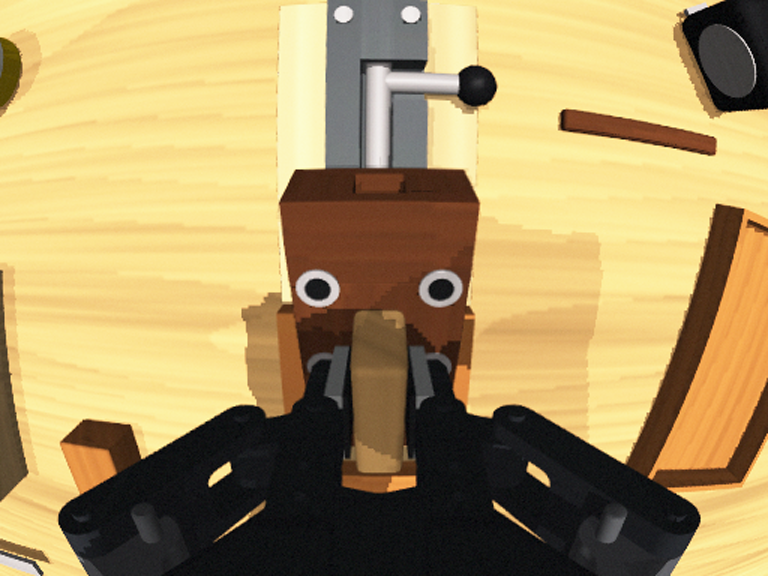

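Run:
```python
from h import *
plan([(.5152,-.0452,.17,-1.547),(.4636,-.3033,.17,-1.723)],step=.02)
```

```text
5 x [(-0.01), (-0.66), (0.0), (0.0)]
1 x [(0.16), (0.0), (0.73), (0.1)]
1 x [(0.16), (0.0), (0.74), (0.1)]
1 x [(0.15), (0.0), (0.74), (0.1)]
1 x [(0.14), (0.0), (0.74), (0.1)]
1 x [(0.13), (0.0), (0.74), (0.1)]
1 x [(0.12), (0.0), (0.74), (0.1)]
1 x [(0.11), (0.0), (0.74), (0.1)]
1 x [(0.1), (0.0), (0.75), (0.1)]
1 x [(0.09), (0.0), (0.75), (0.1)]
1 x [(0.08), (0.0), (0.75), (0.1)]
1 x [(0.07), (0.0), (0.75), (0.1)]
1 x [(0.06), (0.0), (0.75), (0.1)]
1 x [(0.05), (0.0), (0.75), (0.1)]
1 x [(0.04), (0.0), (0.75), (0.1)]
```

carry_out:
  deltas:
    - {"travel":[0,-0.4,0],"turn":0}
    - {"travel":[0,-0.66,0],"turn":0}
    - {"travel":[0,-0.66,0],"turn":0}
    - {"travel":[0,-0.66,0],"turn":0}
    - {"travel":[0,-0.66,0],"turn":0}
    - {"travel":[0.1,0,0.3],"turn":0.1}
    - {"travel":[0.16,0,0.6],"turn":0.1}
    - {"travel":[0.16,0,0.74],"turn":0.1}
    - {"travel":[0.15,0,0.74],"turn":0.1}
    - {"travel":[0.14,0,0.74],"turn":0.1}
    - {"travel":[0.13,0,0.74],"turn":0.1}
    - {"travel":[0.12,0,0.74],"turn":0.1}
    - {"travel":[0.11,0,0.74],"turn":0.1}
    - {"travel":[0.1,0,0.75],"turn":0.1}
    - {"travel":[0.09,0,0.75],"turn":0.1}
    - {"travel":[0.08,0,0.75],"turn":0.1}
    - {"travel":[0.07,0,0.6],"turn":0.1}
    - {"travel":[0.03,0,0.3],"turn":0}
    - {"travel":[0,0,0],"turn":0}

```text
time: 12.45
position: [0.4481, -0.27, 0.1627]
tool_rot: [-0.161, -2.165, 2.147]
force: [-0.1, -0.2, -2.0]
opening: 0.199
```

Run:
```python
from h import *
look('w13'); plan([(.4636,-.3033,.12,-1.723)],step=.02)
```

```text
t12.45 p [ 0.4481 -0.27    0.1627] az -1.707 F [-0.1 -0.2 -2. ] open 0.199 q7 -1.12
1 x [(-0.27), (0.57), (0.43), (0.05)]
2 x [(-0.27), (0.57), (0.42), (0.05)]
```

View pics/w13b.png

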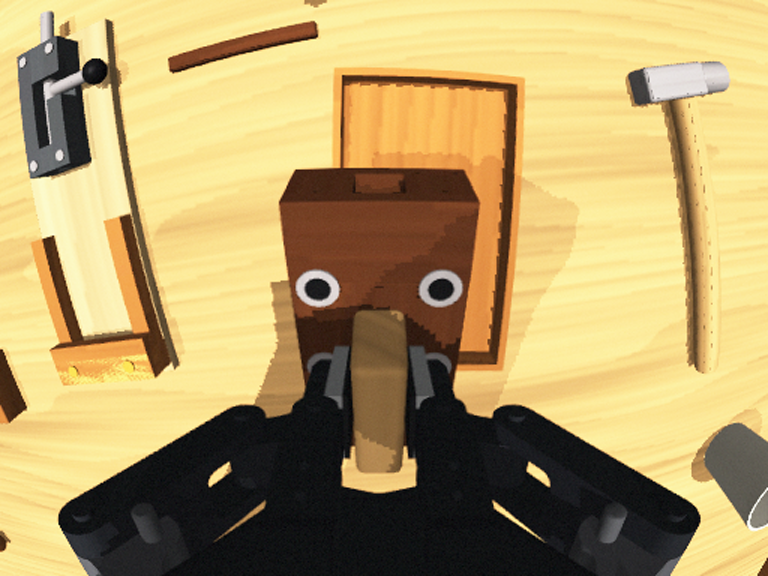

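Run:
```python
from h import *
T=np.load('pics/w13T.npy')
P=[atz('wrist',x/1.5,y/1.5,.028,T) for x,y in[(335,69),(524,77),(502,369)]];print(np.round(P,4),(P[0]+P[2])/2, np.arctan2(*(P[1]-P[2])[1::-1]))
tilt(T,[(317,288),(441,288),(279,202),(480,203)],-.16)
```

```text
[[ 0.5804 -0.2604  0.028 ]
 [ 0.5632 -0.3784  0.028 ]
 [ 0.3657 -0.3472  0.028 ]] [ 0.47304743 -0.30381887  0.028     ] -0.15671338963240203
org [ 0.452  -0.2711  0.119 ] theta 0.369 yaw -0.140 toe [ 0.3874 -0.262   0.0937] free [ 0.5167 -0.2802  0.1442] res 0.57
```

carry_out:
  deltas:
    - {"travel":[-0.27,0.4,0.43],"turn":0.05}
    - {"travel":[-0.28,0.4,0.43],"turn":0.05}
    - {"travel":[-0.27,0.4,0.42],"turn":0.04}
    - {"travel":[0,0,0],"turn":0}

```text
time: 12.83
position: [0.4661, -0.2978, 0.1315]
tool_rot: [-0.17, -2.167, 2.136]
force: [-0.4, 0.4, -2.5]
opening: 0.203
```

Run:
```python
from h import *
st(); plan([(.4646,-.3028,.085,-1.724)],step=.015)
```

```text
t12.83 p [ 0.4661 -0.2978  0.1315] az -1.716 F [-0.4  0.4 -2.5] open 0.203 q7 -1.09
4 x [(0.01), (0.46), (0.05), (0.02)]
```

carry_out:
  deltas:
    - {"travel":[0.04,0.46,0.06],"turn":0.02}
    - {"travel":[0.04,0.46,0.06],"turn":0.02}
    - {"travel":[0.04,0.46,0.06],"turn":0.02}
    - {"travel":[0.02,0.2,0.05],"turn":0}
    - {"travel":[0,0,0],"turn":0}

```text
time: 13.25
position: [0.4647, -0.2934, 0.0912]
tool_rot: [-0.167, -2.177, 2.129]
force: [0.7, -0.8, -3.9]
opening: 0.194
```

Run:
```python
from h import *
look('w14'); plan([(.4646,-.3028,.078,-1.724)],step=.015)
```

```text
t13.25 p [ 0.4647 -0.2934  0.0912] az -1.713 F [ 0.7 -0.8 -3.9] open 0.194 q7 -1.08
1 x [(-0.02), (0.27), (0.2), (0.05)]
1 x [(-0.02), (0.27), (0.19), (0.05)]
```

View pics/w14b.png

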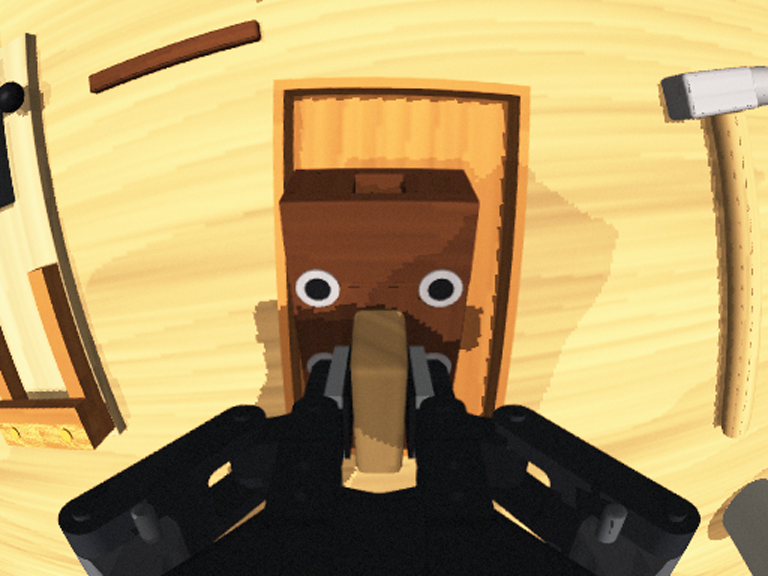

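carry_out:
  deltas:
    - {"travel":[-0.02,0.05,0.22],"turn":0.05}
    - {"travel":[-0.02,0.2,0.2],"turn":0.05}
    - {"travel":[0,0.1,0.05],"turn":0}
    - {"travel":[0,0,0],"turn":0}

```text
time: 13.63
position: [0.4664, -0.3049, 0.0845]
tool_rot: [-0.182, -2.173, 2.127]
force: [-0.2, -0.6, -2.3]
opening: 0.199
```

Run:
```python
from h import *
st(); plan([(.4646,-.3028,.076,-1.724)],step=.015)
```

```text
t13.63 p [ 0.4664 -0.3049  0.0845] az -1.723 F [-0.2 -0.6 -2.3] open 0.199 q7 -1.07
1 x [(0.08), (0.34), (-0.07), (0.01)]
```

carry_out:
  deltas:
    - {"travel":[0.05,0.2,-0.05],"turn":0}
    - {"travel":[0,0.15,0],"turn":0}
    - {"travel":[0,0.1,0],"turn":0}
    - {"travel":[0,0,0],"turn":0}

```text
time: 13.97
position: [0.4656, -0.3038, 0.0726]
tool_rot: [-0.185, -2.172, 2.127]
force: [-0.6, 0.4, -3.7]
opening: 0.201
```

Run:
```python
from h import *
st()
```

```text
t13.97 p [ 0.4656 -0.3038  0.0726] az -1.724 F [-0.6  0.4 -3.7] open 0.201 q7 -1.07
```

carry_out:
  deltas:
    - {"travel":[-0.05,0.12,0],"turn":0}
    - {"travel":[-0.15,0.14,0],"turn":0}
    - {"travel":[-0.15,0.14,0],"turn":0}
    - {"travel":[-0.13,0.14,0],"turn":0}
    - {"travel":[0,0,0],"turn":0}

```text
time: 14.38
position: [0.4789, -0.3058, 0.06]
tool_rot: [-0.184, -2.172, 2.127]
force: [-0.8, 0.0, 1.3]
opening: 0.201
```

Run:
```python
from h import *
look('w15')
```

```text
t14.38 p [ 0.4789 -0.3058  0.06  ] az -1.724 F [-0.8  0.   1.3] open 0.201 q7 -1.07
```

View pics/w15b.png

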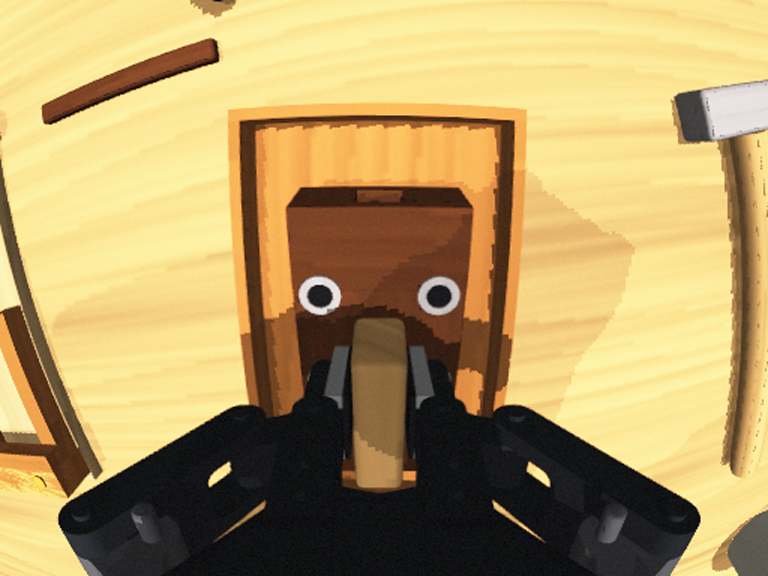

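carry_out:
  deltas:
    - {"travel":[-0.11,0.13,0],"turn":0}
    - {"travel":[-0.11,0.14,0],"turn":0}
    - {"travel":[-0.1,0.14,0],"turn":0}
    - {"travel":[-0.05,0.08,0],"turn":0}
    - {"travel":[0,0,0],"turn":0}

```text
time: 14.85
position: [0.4897, -0.3072, 0.0474]
tool_rot: [-0.186, -2.172, 2.128]
force: [-1.0, -0.3, 2.5]
opening: 0.199
```

Run:
```python
from h import *
look('w16')
```

```text
t14.85 p [ 0.4897 -0.3072  0.0474] az -1.724 F [-1.  -0.3  2.5] open 0.199 q7 -1.08
```

View pics/w16b.png

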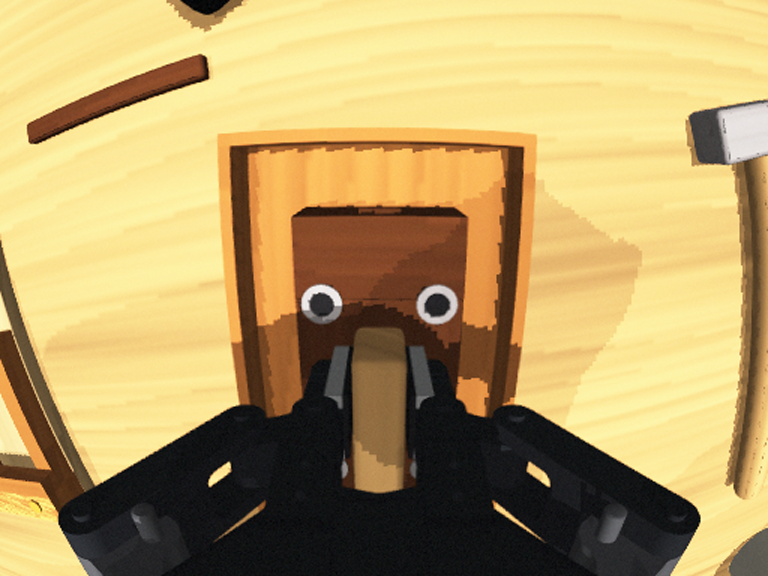

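carry_out:
  deltas:
    - {"travel":[-0.06,0.12,0],"turn":0}
    - {"travel":[-0.02,0.1,0],"turn":0}
    - {"travel":[0,0.06,0],"turn":0}
    - {"travel":[0,0,0],"turn":0}

```text
time: 15.23
position: [0.4908, -0.3073, 0.0461]
tool_rot: [-0.186, -2.172, 2.127]
force: [0.2, 0.6, -2.7]
opening: 0.202
```

Run:
```python
from h import *
look('w17'); tilt(np.load('pics/w16T.npy'),[(322,304),(437,304),(293,216),(467,216)],-.16)
```

```text
t15.23 p [ 0.4908 -0.3073  0.0461] az -1.725 F [ 0.2  0.6 -2.7] open 0.202 q7 -1.08
org [ 0.4722 -0.3052  0.0046] theta 0.022 yaw -0.151 toe [ 0.403  -0.2946  0.003 ] free [ 0.5414 -0.3157  0.0061] res 0.53
```

View pics/w17b.png

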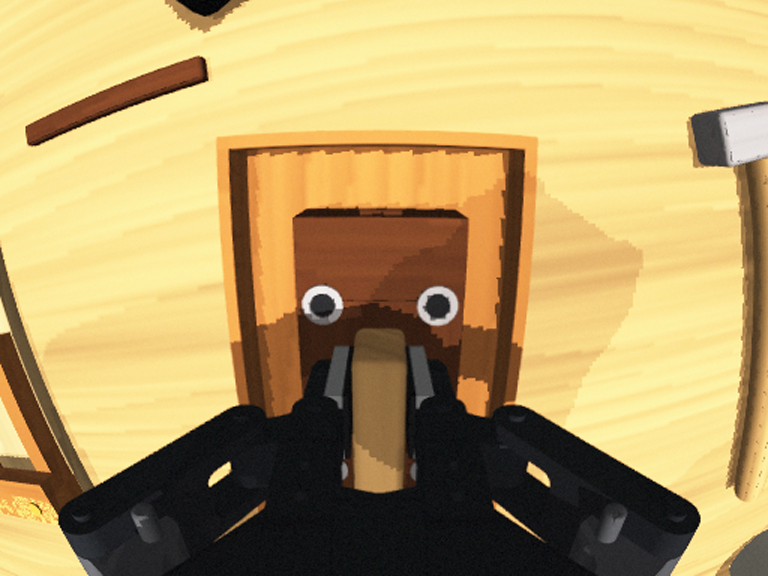

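carry_out:
  deltas:
    - {"travel":[0,0.12,0],"turn":0}
    - {"travel":[0,0.12,0],"turn":0}
    - {"travel":[0,0.12,0],"turn":0}

```text
time: 15.53
position: [0.4912, -0.3071, 0.0455]
tool_rot: [-0.188, -2.173, 2.127]
force: [-5.9, 4.2, 22.9]
opening: 0.197
```

Run:
```python
from h import *
st()
```

```text
t15.53 p [ 0.4912 -0.3071  0.0455] az -1.725 F [-5.9  4.2 22.9] open 0.197 q7 -1.08
```

Force rises to 23 N with no further descent: it is seated flat. Relax and release.

carry_out:
  deltas:
    - {"travel":[0,0,0],"turn":0}
    - {"travel":[0,0,0],"turn":0}

```text
time: 15.7
position: [0.4916, -0.3076, 0.0466]
tool_rot: [-0.191, -2.173, 2.13]
force: [0.8, 0.2, -3.1]
opening: 0.199
```

carry_out:
  deltas:
    - {"travel":[0,0,0],"turn":0}
    - {"travel":[0,0,0],"turn":0}
    - {"travel":[0,0,0],"turn":0}
    - {"travel":[0,0,0],"turn":0}
    - {"travel":[0,0,0],"turn":0}
    - {"travel":[0,-0.4,0],"turn":0}
    - {"travel":[0,-0.8,0],"turn":0}
    - {"travel":[0,-0.8,0],"turn":0}
    - {"travel":[0,-0.8,0],"turn":0}
    - {"travel":[0,-0.8,0],"turn":0}
    - {"travel":[0,-0.8,0],"turn":0}
    - {"travel":[0,-0.8,0],"turn":0}
    - {"travel":[0,0,0],"turn":0}
    - {"travel":[0,0,0],"turn":0}
  hand: 0.3

```text
time: 16.87
position: [0.4894, -0.3099, 0.1837]
tool_rot: [-0.192, -2.174, 2.13]
force: [0.7, 0.6, -0.0]
opening: 0.654
```

Run:
```python
from h import *
look('w18'); snap('side','side1'); snap('top','top1'); crop('side1',170,150,340,290,4,'side1c'); crop('top1',235,120,365,245,5,'top1c'); st()
```

```text
t16.87 p [ 0.4894 -0.3099  0.1837] az -1.724 F [ 0.7  0.6 -0. ] open 0.654 q7 -1.10
t17.02 p [ 0.4889 -0.3096  0.182 ] az -1.724 F [-0.5  0.7  0.7] open 0.649 q7 -1.10
```

View pics/w18b.png

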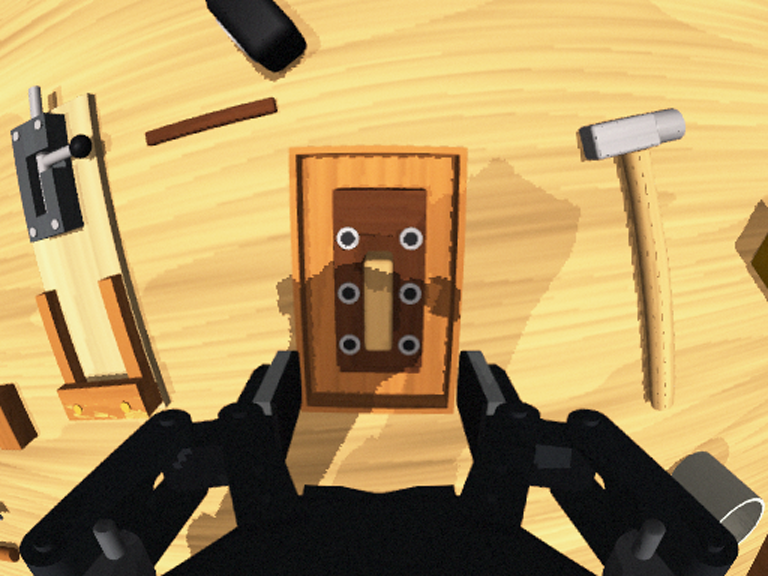

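View pics/side1c.png

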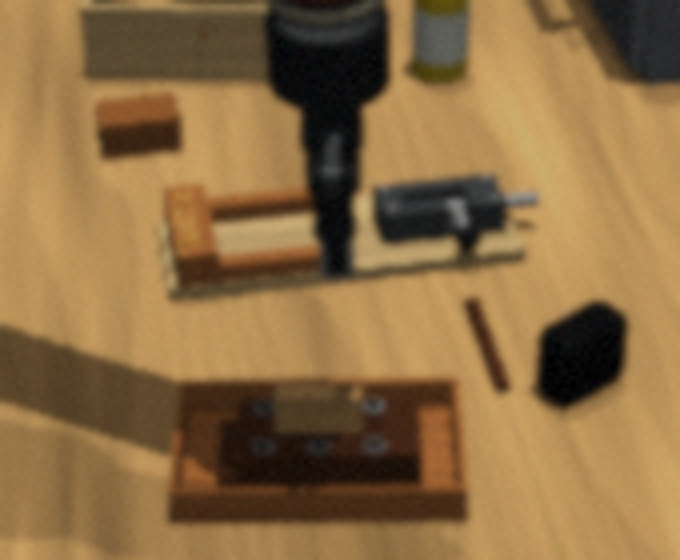

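View pics/top1c.png

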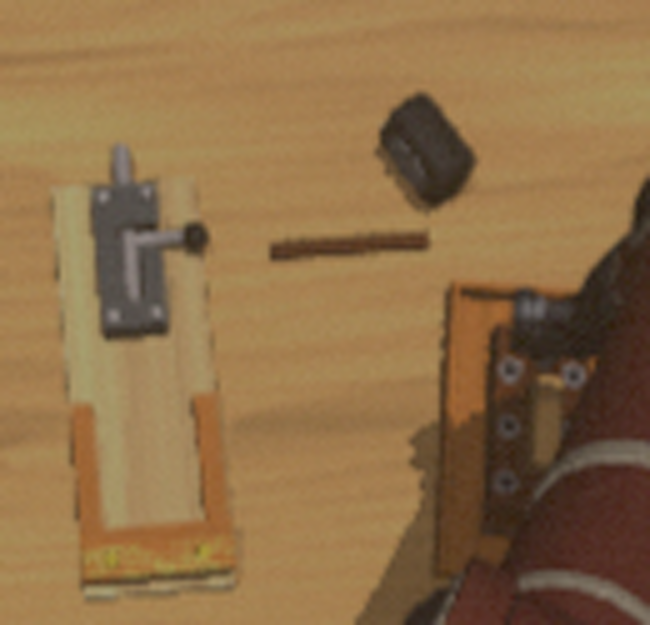

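Run:
```python
from h import *
print('knob',tri([ray('top',235+195/5,120+237/5),ray('side',170+466/4,150+240/4)]))
T=np.load('pics/w18T.npy')
print('bush z',[atz('wrist',x/1.5,y/1.5,.035,T).round(4) for x,y in[(348,238),(411,238),(350,344),(409,344)]])
bot.job_done(); st()
```

```text
knob (array([ 0.62595083, -0.09051158,  0.0235781 ]), [np.float64(0.0020896033559372356), np.float64(0.0020896033559372725)])
bush z [array([ 0.5138, -0.2904,  0.035 ]), array([ 0.5076, -0.332 ,  0.035 ]), array([ 0.4384, -0.2787,  0.035 ]), array([ 0.4323, -0.3205,  0.035 ])]
the job is handed in; nothing more can be done
the job is handed in; nothing more can be done
```

The job is done and handed in after about 17 s of the 59 s allowed. The pin is parked, and the block lies flat in the tray with its grip rib up.

- **Pin:** I drew it out about 34 mm and folded the handle over into the notch. At the last look the knob was 24 mm above the bench and about 45 mm to the right. That is level, against the 26 mm stated, and within camera error.
- **Block:** I tilted it about 0.35 rad, drew its toe roughly 30 mm clear of the lip and carried it to the tray. I set it down toe first and rolled it flat. It sat firmly, with the contact force rising to 23 N and no further descent. The last pictures show it inside the tray walls, and the bushing spacing measures the same as before the move, about 42 by 76 mm. My tilt fit just before seating read 0.022 rad, and the same fit read 0.035 on the block while it was flat in the cradle.
- **Everything else:** The gripper is open and well clear. The pencil, tape measure, offcut, hammer, bin and glue bottle look undisturbed. I did not look at the try square separately, and the arm hid part of the tray in the last top view.

**Disagreement between cameras:** The top and side cameras differed by 5–9 mm in x. I used the wrist camera's measurements, which agreed with each other to about 1–2 mm.

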